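# Clamp a sample vial with the guarded knob

## Task

Stand the slim capped glass vial upright on the clamp's plate, between the jaw and the V-shaped backstop, and let go of it. Then reach down inside the round guard collar and turn the recessed knob clockwise until you feel the jaw hold the vial firmly against the backstop with about 10 newtons, and let go of the knob; more than 20 newtons would crack the glass. Do not knock the guard collar hard, tip the vial over or disturb the other things on the bench.

Things in the scene. Friction and masses are not known exactly. Their poses are not given: they have to be found in the camera images.
- vial_center (a point): The vial to clamp: slim amber glass cylinder 30 mm in diameter with a black screw cap (27 mm), 90 mm tall in all, 80 g, standing loose on the bench; the straight glass is the lower 70 mm. This point is on its axis half-way up (45 mm above its underside), z up. The squat jar, the beaker and the other loose things are bystanders.
- clamp: The vial clamp, fixed to the bench: dark steel plate 130 mm (x) by 250 mm (y), 10 mm thick. Origin on the bench under the plate; x and y lie along the plate's sides, z up. Round grey turret with the knob at y = +75 mm; jaw and V backstop for the vial at x = 0, at negative y.
- cradle (a point): Point on the plate's upper face (10 mm above the bench), at x = 0, y = -39.5 mm of the clamp, axes as the clamp's: stand the vial here. It then clears the jaw by 2.5 to 4.5 mm and the aluminium V backstop (34 mm high, 34 mm wide) by 2.5 to 7.5 mm: how far off the backstop is differs from clamp to clamp. Both x sides are open for fingers.
- jaw: The jaw that presses the vial along the clamp's -y axis into the V backstop: black rubber face 32 mm wide (x), 28 mm high. Origin at the middle of this face, 27 mm above the bench. It is driven 10 mm per radian of the knob through a stiff spring: once the vial is wedged, each further mm of drive (0.1 rad) adds 7 N of squeeze.
- knob_grip (a point): The recessed black knob: upright bar 42 mm long (this point's x axis), 14 mm thick (y), 36 mm tall, on a vertical axle. Point on the axle at gripping height, 56 mm above the bench, 14 mm below the bar's top, 26 mm above the well's floor. Clockwise from above tightens; 0 to 1.7 rad from the open end, where the bar lies along the clamp's x; starts within 0.2 rad of there.
- knob_axle (a point): The knob's axle at the floor of its well, 30 mm above the bench; turns with the knob. Friction of about 0.17 N m resists turning and holds it where it is left (at rest it may pull either way: compare readings taken alike). The vial is wedged 0.7 to 1.2 rad from the open end; from there each newton of squeeze pushes the knob back with 0.01 N m more (10 N: 0.10 N m).
- guard: Round grey guard collar around the knob: inner radius 44 mm, wall 5 mm, its lip 82 mm above the bench, 12 mm above the knob's top. Origin on the axle at the well's floor, 30 mm above the bench. Wide-open fingers do not fit inside.

How it is judged:
By the outcome, as a careful person would: the job done as asked, in the order asked, and still so for the second after the job is handed in, with the robot touching nothing.
It also fails if it takes over 72 s, if anything falls off the work surface, if the arm or the gripper's body presses on something with over 40 N, if the wrist force passes 120 N, or if a joint passes its speed limit or range.

## Robot

A 6-joint arm with a two-finger parallel gripper is mounted at the origin on the work surface. World frame = base frame: x ahead of the robot, y to its left, z up, the work surface at z = 0. Lengths are in mm, angles in rad, forces in N, time in s.
With the tool pointing down it reaches from about 400 to 925 mm from the base axis. Payload 12.5 kg.
Tool frame: the origin (TCP) lies midway between the tips of the shut fingers; the grasp point (between the pads) lies 19 mm behind it; z points along the fingers, y is the line along which they close (so a half turn about z gives the same grasp; the last joint's range is limited). The gripper opens to 95 mm and grips with 3 to 60 N. Pads are 20 mm wide; open, the fingers measure 119 mm over their backs; the gripper's body (75 mm by 180 mm) begins 59 mm behind the grasp point.
Start: joints at [1.017, 0.491, 1.559, -0, 1.092, -0.106], TCP at [270.603, 563.405, 180.461] pointing down, gripper open.
Joint ranges: [-3.1, 3.1], [-0.84, 2.19], [0.05, 2.79], [-1.13, 4.28], [0.06, 2.93], [-2.69, 2.69]. Speed limits (rad/s): [2.22, 2.22, 2.79, 3.14, 3.14, 3.14].

## Interface

Orientations are given as [roll, pitch, yaw] about the fixed x, y, z axes, in that order (R = Rz(yaw) Ry(pitch) Rx(roll)).
In Python, from cell import state, read_camera, camera_info, env gives the robot as it stands.
- The arm moves only by the tool move_arm, never from a script. Its argument "commands" is a list of rows, each a list of 3 entries, a list of its own where there are three numbers: the shift along the world's x, y, z in cm, then the turn, a rotation vector about the world's x, y, z in degrees, then the opening, from 0 (shut) to 1 (fully open). A call has 1 to 10 rows; each row shifts and turns the commanded pose from where the row before left it; what a row does not reach is not made up. A row lasts 1/10 s, in which the tool goes at most 50 mm and 8.59 degrees, less where a joint would pass 70% of its speed; a pose out of reach is approached as far as the arm can. A call with a gripper value outside its range is refused whole. The fingers move at their own pace and stop on an object; the grip force is fixed at half the most. Time passes only in rows, so rows that do not move let the fingers close. It gives the time, the measured TCP pose, the force, the opening and the grip force at its end, in the units of the state.
- state(): the state, without advancing time (a new reading comes with each control period).
- read_camera(name): name is "scene" or "top" or "wrist"; returns the picture (400x640x3 uint8, blue, green, red); there is no depth.
- camera_info(name): a dict with "K" (3x3 intrinsics, pixels), "cam_to_world" (4x4, takes a point from camera to world coordinates). Camera axes: x right, y down, z forward; pixel columns grow to the right and rows downward; lengths in mm; the calibration is good to about 2 mm. A picture is of the moment at which its call begins: read the wrist's pose just before it. camera_info takes no time and is no camera call; for the wrist camera it gives the pose at the moment of the call.
- env.job_done(): hands the job in; it is judged then, once.
The state is a dict: "t": time; "joints": joint angles; "qvel": joint speeds; "tau": joint torques, N m; "eef_pos": TCP position; "tcp_rot": TCP orientation; "ft_force": force on the tool from outside, world axes, zero at the start; "moment": the same for the moment, N m; "opening": opening from 0.0 (shut) to 1.0 (fully open); "grip_force": force on a finger pad.
Only numpy, scipy, OpenCV 4.12 (cv2) and the standard library are available. Lean on these libraries where they do the work, as an engineer would, in place of code of your own. Each camera call takes 0.05 s, during which the arm holds its last target. There are 200 camera calls.

## Working session

There is one attempt and no reset: what is moved stays moved. The work goes in short steps, Python scripts to look and compute and a tool call to move; the robot and the scene stay as the last step left them, time stands still between calls to the robot, and variables do not carry over. Pictures are saved under pics/ and viewed, at most 10 in all, crops included, and the job is handed in when it is done.

Besides the shell and the picture viewer there is one more tool, called as name([rows], argument=value, ...), one row to a line, values as JSON. move_arm: Moves the arm, as the interface text tells. Its arguments: {"type":"object","properties":{"commands":{"type":"array"}},"required":["commands"]}

```bash
mkdir -p pics; ls; python3 - <<'E'
from cell import state, read_camera, camera_info
import cv2,numpy as np
s=state();print(s)
for n in("top","scene"):
    im=read_camera(n);cv2.imwrite(f"pics/{n}0.png",im)
    c=camera_info(n);print(n,np.round(c["K"],1).tolist(),np.round(c["cam_to_world"],3).tolist())
E
```

```text
pics
{'t': 0.0, 'joints': array([ 1.01736804e+00,  4.91605347e-01,  1.55948157e+00,  2.31694882e-05,
        1.09172603e+00, -1.05611090e-01]), 'qvel': array([ 0.00040607, -0.0016924 ,  0.00049004, -0.00111809, -0.00025762,
        0.00151306]), 'tau': array([ 8.26389078e-04, -6.12633777e+01, -2.58181322e+01,  6.92211371e-02,
        4.81310394e-02, -1.47011528e-04]), 'eef_pos': array([270.44211922, 563.1183595 , 179.82228103]), 'tcp_rot': array([-3.14038134e+00, -1.49069637e-04,  2.69376467e+00]), 'ft_force': array([ 0.8204266 , -0.14397346,  0.64757117]), 'moment': array([0.02496166, 0.06002289, 0.0465046 ]), 'grip_force': 0.0, 'opening': 1.0011225241026367}
top [[366.5, 0.0, 321.9], [0.0, 366.5, 195.4], [0.0, 0.0, 1.0]] [[0.024, -0.995, 0.102, 472.121], [-1.0, -0.024, 0.009, -4.382], [-0.006, -0.102, -0.995, 758.099], [0.0, 0.0, 0.0, 1.0]]
scene [[478.9, 0.0, 317.4], [0.0, 478.9, 205.2], [0.0, 0.0, 1.0]] [[0.118, 0.706, -0.698, 1310.526], [0.993, -0.089, 0.078, -100.914], [-0.007, -0.702, -0.712, 865.863], [0.0, 0.0, 0.0, 1.0]]
```

View pics/top0.png

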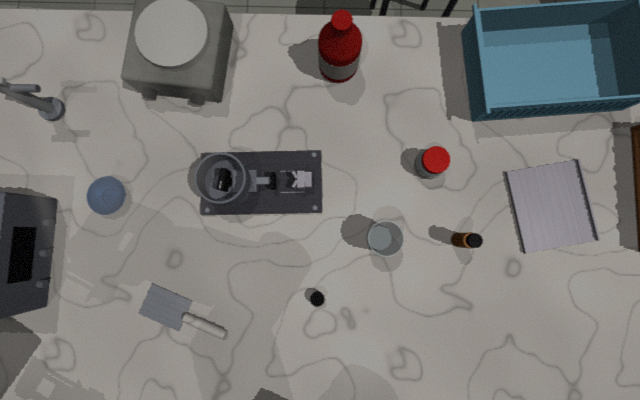

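View pics/scene0.png

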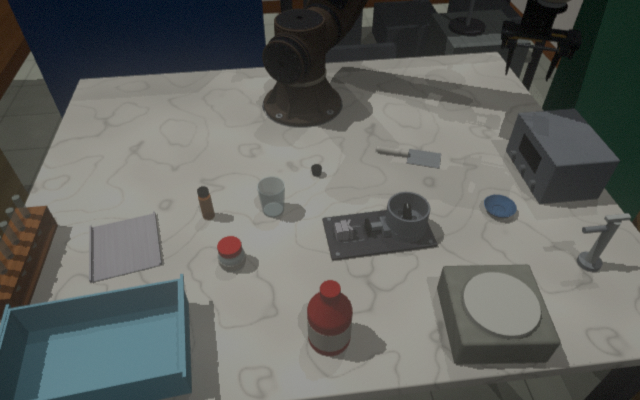

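The top view shows the plate at about (201–323, 150–216), turret at (223,180), and vial with its cap at (474,241). I'll zoom in for accuracy.

```bash
cat > h.py <<'E'
from cell import state, read_camera, camera_info, env
import cv2,numpy as np
def ray(name,px,z,ci=None):
    c=ci or camera_info(name);K=np.array(c["K"]);T=np.array(c["cam_to_world"])
    d=T[:3,:3]@np.linalg.solve(K,[px[0],px[1],1.]);o=T[:3,3]
    return (o+d*(z-o[2])/d[2]).round(1)
def proj(name,P,ci=None):
    c=ci or camera_info(name);T=np.linalg.inv(c["cam_to_world"])
    p=np.array(c["K"])@(T@[*P,1.])[:3];return (p[:2]/p[2]).round(1)
E
python3 - <<'E'
from h import *
im=cv2.imread("pics/top0.png")
a=cv2.resize(im[145:225,195:329],None,fx=5.9,fy=5.9,interpolation=cv2.INTER_CUBIC)
b=cv2.resize(im[225:255,440:500],None,fx=4,fy=4,interpolation=cv2.INTER_CUBIC)
o=np.zeros((a.shape[0]+b.shape[0],a.shape[1],3),np.uint8);o[:a.shape[0]]=a;o[a.shape[0]:,:b.shape[1]]=b
cv2.imwrite("pics/z.png",cv2.convertScaleAbs(o,alpha=1.6,beta=20));print(o.shape)
for p in[(201,152),(321,150),(323,213),(202,216)]:print(ray("top",p,10))
print(ray("top",(474,241),90),ray("top",(456,239),0))
print("scene",ray("scene",(203,190),90),ray("scene",(208,216),0))
E
```

```text
(592, 791, 3)
[633.6 256.   10. ]
[643.5   6.4  10. ]
[512.7  -0.9  10. ]
[500.7 246.2  10. ]
[ 464.4 -274.9   90. ] [ 466.5 -274.6    0. ]
scene [ 466.4 -277.5   90. ] [ 465.2 -281.     0. ]
```

View pics/z.png

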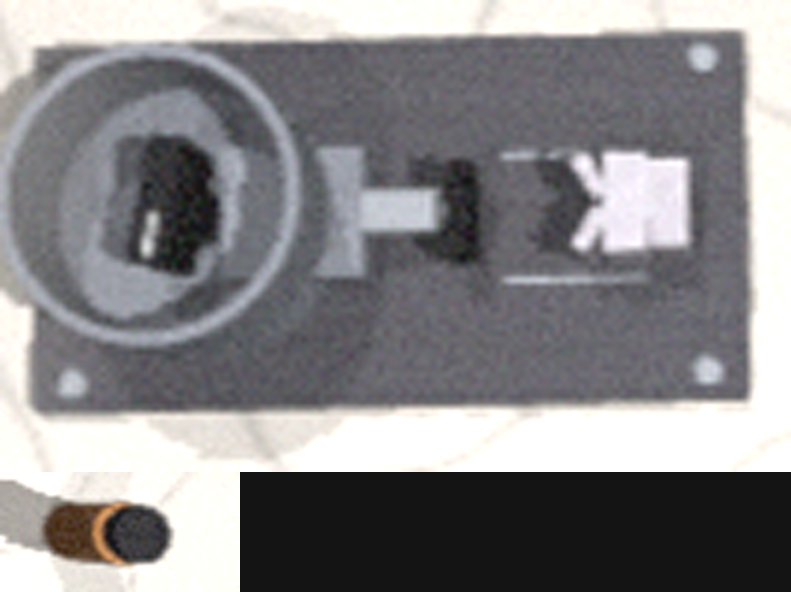

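```bash
python3 - <<'E'
from h import *
P=[ray("top",((u+.5)/5.9-.5+195,(v+.5)/5.9-.5+145),10)[:2] for u,v in[(35,47),(742,33),(748,400),(35,410)]]
P=np.array(P);L=np.array([[65,125],[65,-125],[-65,-125],[-65,125]],float)
c=P.mean(0);H=L.T@(P-c);U,S,V=np.linalg.svd(H);R=V.T@U.T;yaw=np.arctan2(R[1,0],R[0,0])
print(P,c,yaw,np.linalg.norm(P-c-L@R.T,axis=1))
for n,l in(("cradle",[0,-39.5]),("knob",[0,75])):print(n,c+R@l)
for p in[(140,195)]:print("lip ctr",ray("top",((p[0]+16.5)/5.9-.5+195,(p[1]+.5)/5.9-.5+145),82))
print("cap",ray("top",(473.9,239.6),90))
ci=camera_info("wrist");T=np.array(ci["cam_to_world"]);print(T.round(3),np.round(ci["K"],1),state()["eef_pos"])
E
```

```text
[[632.4 256.9]
 [643.1   7.8]
 [513.9   2.5]
 [504.5 249.5]] [573.475 129.175] 0.0423759174429895 [0.7260729  0.97516838 0.96901724 2.20587556]
cradle [575.14834782  89.71046013]
knob [570.2977573  204.10767064]
lip ctr [570.3 190.7  82. ]
cap [ 466.9 -274.8   90. ]
[[ 4.33000e-01  8.63000e-01  2.60000e-01  1.97017e+02]
 [ 9.02000e-01 -4.14000e-01 -1.25000e-01  5.98595e+02]
 [-1.00000e-03  2.88000e-01 -9.58000e-01  3.83668e+02]
 [ 0.00000e+00  0.00000e+00  0.00000e+00  1.00000e+00]] [[326.1   0.  317.6]
 [  0.  326.1 199.5]
 [  0.    0.    1. ]] [270.4735498  563.16641209 179.95183622]
```

move_arm([
  [[2.6,-3.5,0.8],[0,0,-2],1],
  [[2.6,-3.5,0.8],[0,0,-7],1],
  [[2.6,-3.5,0.8],[0,0,-7],1],
  [[2.6,-3.5,0.8],[0,0,-7],1],
  [[2.6,-3.5,0.8],[0,0,-7],1],
  [[2.6,-3.5,0.8],[0,0,-7],1],
  [[2.6,-3.5,0.8],[0,0,-7],1],
  [[2.6,-3.5,0.8],[0,0,-7],1],
  [[1.3,-4.5,0.8],[0,0,-7],1],
  [[0,-4.7,0.8],[0,0,-6],1],
])

```text
t: 1.1
eef_pos: [492.6, 189.6, 260.1]
tcp_rot: [-3.141, 0.0, 1.572]
ft_force: [0.4, 0.3, -1.2]
opening: 1.002
grip_force: 0.0
```

```bash
python3 - <<'E'
from h import *
im=read_camera("wrist");np.save("ci1.npy",camera_info("wrist"),allow_pickle=True)
im=cv2.resize(im,(800,500),interpolation=cv2.INTER_CUBIC);cv2.imwrite("pics/w1.png",cv2.convertScaleAbs(im,alpha=1.5,beta=20))
E
```

```text
(no output)
```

View pics/w1.png

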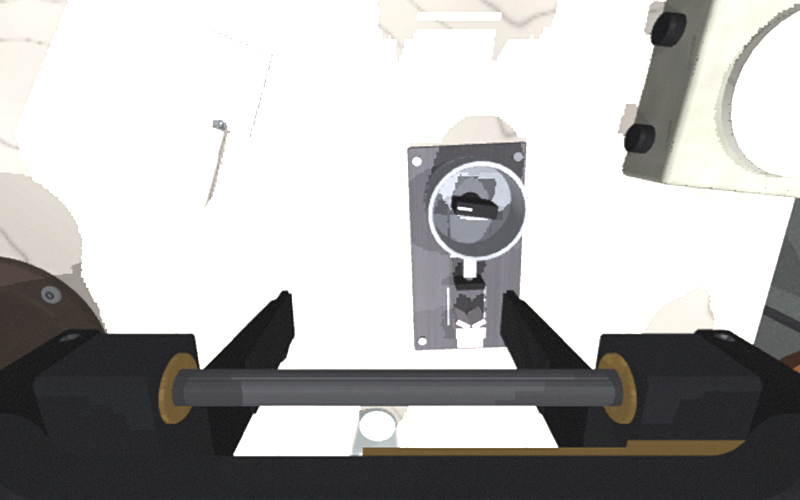

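```bash
python3 - <<'E'
from h import *
ci=np.load("ci1.npy",allow_pickle=True).item()
f=lambda u,v,z:ray("wrist",((u+.5)/1.25-.5,(v+.5)/1.25-.5),z,ci)
for n,a in dict(c1=(408,145,10),c2=(525,142,10),c4=(415,350,10),lip=(478,210.5,82),lipL=(429,210,82),lipR=(527,210,82),knobtop=(475,207,70),jawtopfront=(469,287,41),Vtop=(470,323,44)).items():print(n,f(*a))
E
```

```text
c1 [504.6 246.6  10. ]
c2 [630.9 248.8  10. ]
c4 [513.6  -4.3  10. ]
lip [569.6 188.7  82. ]
lipL [522.9 189.5  82. ]
lipR [616.3 188.9  82. ]
knobtop [568.9 189.8  70. ]
jawtopfront [572.2  93.5  41. ]
Vtop [574.7  50.5  44. ]
```

move_arm([
  [[-0.26,-4.65,0],[0,0,0],1],
  [[-0.26,-4.65,0],[0,0,0],1],
  [[-0.26,-4.65,0],[0,0,0],1],
  [[-0.26,-4.65,0],[0,0,0],1],
  [[-0.26,-4.65,0],[0,0,0],1],
  [[-0.26,-4.65,0],[0,0,0],1],
  [[-0.26,-4.65,0],[0,0,0],1],
  [[-0.26,-4.65,-1.5],[0,0,0],1],
  [[-0.26,-4.65,-2.5],[0,0,0],1],
  [[-0.26,-4.65,-3],[0,0,0],1],
])

```text
t: 2.15
eef_pos: [465.7, -268.6, 194.3]
tcp_rot: [3.14, 0.001, 1.576]
ft_force: [1.5, -0.2, -0.9]
opening: 1.001
grip_force: 0.0
```

```bash
python3 - <<'E'
from h import *
print(state()["eef_pos"])
read_camera("wrist");read_camera("wrist")
ci=camera_info("wrist");im=read_camera("wrist");np.save("ci2.npy",ci,allow_pickle=True)
print(state()["eef_pos"],proj("wrist",(466.5,-276,90),ci),proj("wrist",(466.5,-276,0),ci))
cv2.imwrite("pics/w2.png",cv2.convertScaleAbs(im,alpha=1.3,beta=20))
E
```

```text
[ 465.69309944 -268.62435875  194.31170838]
[ 464.89866121 -267.90331013  192.76061241] [320.1 195.9] [320.  175.8]
```

View pics/w2.png

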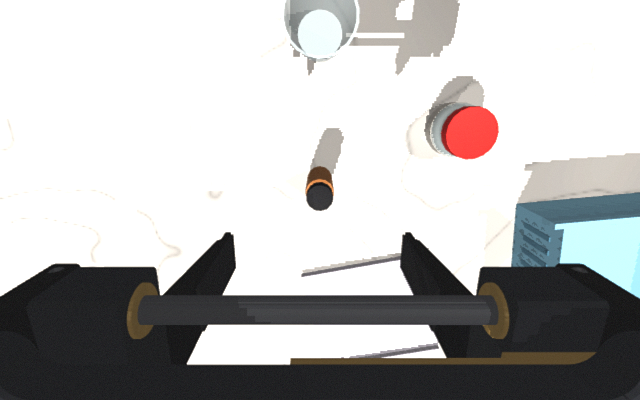

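Cap at (319.5,196), just where (466.5,−276) projects. Descend and grip.

move_arm([
  [[0.16,-0.81,-3],[0,0,0],1],
  [[0,0,-4],[0,0,0],1],
  [[0,0,-4],[0,0,0],1],
  [[0,0,-3],[0,0,0],1],
  [[0,0,-2],[0,0,0],1],
  [[0,0,0],[0,0,0],1],
])

```text
t: 2.9
eef_pos: [467.1, -272.9, 33.3]
tcp_rot: [-3.139, -0.002, 1.578]
ft_force: [1.0, 0.0, 0.1]
opening: 0.999
grip_force: 0.0
```

move_arm([
  [[0,0,0],[0,0,0],0.3],
  [[0,0,0],[0,0,0],0.2],
  [[0,0,0],[0,0,0],0.2],
  [[0,0,0],[0,0,0],0.2],
  [[0,0,0],[0,0,0],0.2],
  [[0,0,0],[0,0,0],0.2],
  [[0,0,0],[0,0,0],0.2],
])

```text
t: 3.6
eef_pos: [467.6, -274.7, 34.8]
tcp_rot: [3.141, 0.0, 1.577]
ft_force: [0.1, -0.1, 0.5]
opening: 0.468
grip_force: 0.0
```

move_arm([
  [[0,0,0],[0,0,0],0.1],
  [[0,0,0],[0,0,0],0.1],
  [[0,0,0],[0,0,0],0.1],
  [[0,0,0],[0,0,0],0.1],
  [[0,0,0],[0,0,0],0.1],
  [[0,0,0],[0,0,0],0.1],
])

```text
t: 4.2
eef_pos: [467.6, -274.6, 34.7]
tcp_rot: [3.141, -0.0, 1.577]
ft_force: [-0.5, 0.1, -0.5]
opening: 0.291
grip_force: 30.0
```

move_arm([
  [[0,0,2],[0,0,0],0.1],
  [[0,0,4],[0,0,0],0.1],
  [[0,0,4],[0,0,0],0.1],
  [[0.5,2,2.5],[0,0,0],0.1],
  [[1.2,4,0],[0,0,0],0.1],
  [[1.2,4,0],[0,0,0],0.1],
  [[1.2,4,0],[0,0,0],0.1],
  [[1.2,4,0],[0,0,0],0.1],
  [[1.2,4,0],[0,0,0.5],0.1],
  [[1.2,4,0],[0,0,0.5],0.1],
])

```text
t: 5.2
eef_pos: [544.8, -12.9, 159.8]
tcp_rot: [3.141, 0.0, 1.594]
ft_force: [0.1, -0.7, -1.6]
opening: 0.285
grip_force: 29.9
```

move_arm([
  [[1.2,4,0],[0,0,0.5],0.1],
  [[1.2,3,0],[0,0,0.5],0.1],
  [[0.6,2,-2],[0,0,0],0.1],
  [[0,0,-2],[0,0,0],0.1],
  [[0,0,0],[0,0,0],0.1],
  [[0,0,0],[0,0,0],0.1],
  [[0,0,0],[0,0,0],0.1],
])

```text
t: 5.9
eef_pos: [575.0, 74.9, 120.8]
tcp_rot: [3.14, 0.0, 1.611]
ft_force: [-0.8, 0.1, 0.1]
opening: 0.288
grip_force: 29.9
```

```bash
python3 - <<'E'
from h import *
s=state();ci=camera_info("wrist");im=read_camera("wrist");np.save("ci3.npy",ci,allow_pickle=True)
print(s["eef_pos"],s["tcp_rot"],s["opening"])
e=s["eef_pos"];print(proj("wrist",e+[0,0,19+37],ci),proj("wrist",e+[0,0,-35],ci),proj("wrist",(574.8,75.6,10),ci),proj("wrist",(570,190,82),ci))
cv2.imwrite("pics/w3.png",cv2.resize(cv2.convertScaleAbs(im,alpha=1.3,beta=20),(800,500)))
E
```

```text
[575.01849171  74.93164505 120.75763614] [3.14021198e+00 3.54693924e-05 1.61106514e+00] 0.2880146736511826
[316.9 269.8] [317.1 211.5] [317.1 186.1] [316.6  49.9]
```

View pics/w3.png

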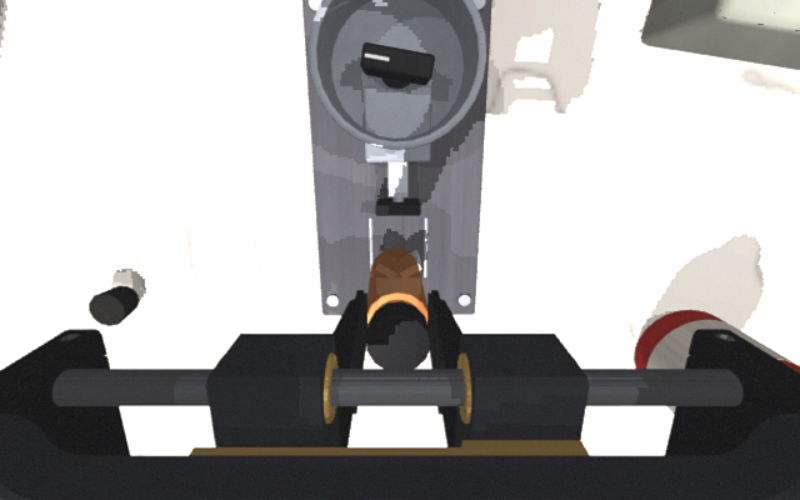

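The held vial spans (368–430, 248–370). The jaw's front is at row ~214 and the V is hidden behind the vial. The bar is tilted roughly 11° clockwise. Next I'll check the vial's offset in the grip.

```bash
python3 - <<'E'
from h import *
ci=np.load("ci3.npy",allow_pickle=True).item();e=np.array([575.0,74.93,120.76])
im=cv2.imread("pics/w3.png");hsv=cv2.cvtColor(im,cv2.COLOR_BGR2HSV)
m=(hsv[...,1]>120)&(hsv[...,0]<25);m[:,:340]=0;m[:,450:]=0;m[:230]=0;m[335:]=0
r,c=np.nonzero(m);print("amber rows",r.min(),[(k,c[r==k].min(),c[r==k].max()) for k in range(r.min(),316,8)])
q=lambda P:((proj("wrist",P,ci)+.5)*1.25-.5).round(0)
for dy in(0,-1.5,-3):
  print(dy,"bottom far",q(e+[0,15+dy,-34.7]),"shoulder far",q(e+[0,15+dy,35.3]),"captop far/near",q(e+[0,13.5+dy,55.3]),q(e+[0,-13.5+dy,55.3]))
g=im[:,385:410].mean((1,2));print(g[295:375:3].round(0))
a=0.042
f=lambda u,v,z:ray("wrist",((u+.5)/1.25-.5,(v+.5)/1.25-.5),z,ci)
print("jaw",f(398,215,13),f(398,200,41),"lip L/R/far-near",f(312,45,82),f(487,45,82),f(398,147,82))
print("bar ends",f(362,55,70),f(433,72,70),"mid",f(397,63,70))
print(im[195:222,398].mean(1).round(0))
E
```

```text
amber rows 249 [(249, np.int64(390), np.int64(399)), (257, np.int64(377), np.int64(412)), (265, np.int64(373), np.int64(416)), (273, np.int64(372), np.int64(419)), (281, np.int64(370), np.int64(420)), (289, np.int64(370), np.int64(422)), (297, np.int64(368), np.int64(424)), (305, np.int64(368), np.int64(426)), (313, np.int64(367), np.int64(428))]
0 bottom far [398. 241.] shoulder far [398. 284.] captop far/near [398. 306.] [395. 366.]
-1.5 bottom far [397. 244.] shoulder far [398. 287.] captop far/near [397. 310.] [395. 369.]
-3 bottom far [397. 246.] shoulder far [397. 290.] captop far/near [397. 313.] [395. 372.]
[184. 189. 116.  34.  29.  28.  29.  31.  29.  40.  45.  47.  46.  49.
  54.  54.  54.  59.  59.  59.  58.  58.  58.  57.  57.  55.  61.]
jaw [575.4  90.7  13. ] [574.7 107.3  41. ] lip L/R/far-near [524.4 196.8  82. ] [618.8 200.7  82. ] [573.  145.3  82. ]
bar ends [550.5 194.8  70. ] [591.5 187.5  70. ] mid [570.6 191.4  70. ]
[138. 138. 136. 135. 135. 134. 112.  71.  37.  32.  36.  35.  36.  38.
  39.  39.  39.  38.  38.  46.  75. 109. 123. 124. 123. 124. 123.]
```

move_arm([
  [[0,0.2,-1],[0,0,0],0.1],
  [[0,0.2,-1.2],[0,0,0],0.1],
  [[0,0,-1.2],[0,0,0],0.1],
  [[0,0,0],[0,0,0],0.1],
  [[0,0,0],[0,0,0],0.1],
  [[0,0,0],[0,0,0],0.1],
])

```text
t: 6.55
eef_pos: [574.8, 79.4, 85.9]
tcp_rot: [3.141, -0.0, 1.612]
ft_force: [-0.1, 0.8, -1.5]
opening: 0.288
grip_force: 29.9
```

```bash
python3 - <<'E'
from h import *
s=state();ci=camera_info("wrist");im=read_camera("wrist");np.save("ci4.npy",ci,allow_pickle=True)
print(s["eef_pos"],s["tcp_rot"],s["opening"])
e=s["eef_pos"]
print("cam",np.array(ci["cam_to_world"])[:3,3])
for dy in(0,-3,-6):print(dy,"bottom+y",proj("wrist",e+[0,15+dy,-34.7],ci),"shoulder",proj("wrist",e+[0,15+dy,35.3],ci))
for y in(90,94,98):print(y,"jaw top front",proj("wrist",(574,y,41),ci))
w=im[120:320,240:400];cv2.imwrite("pics/w4.png",cv2.resize(cv2.convertScaleAbs(w,alpha=1.6,beta=25),None,fx=3,fy=3,interpolation=cv2.INTER_CUBIC))
E
```

```text
[574.80201709  79.35684752  85.9003785 ] [ 3.14118979e+00 -1.71186339e-05  1.61165823e+00] 0.28776005322628045
cam [571.95268967 161.15834883 289.63236246]
0 bottom+y [318. 193.] shoulder [318.1 227.1]
-3 bottom+y [317.9 196.7] shoulder [317.8 232.1]
-6 bottom+y [317.7 200.5] shoulder [317.6 237.1]
90 jaw top front [316.8 194.7]
94 jaw top front [317.  189.9]
98 jaw top front [317.2 184.9]
```

View pics/w4.png

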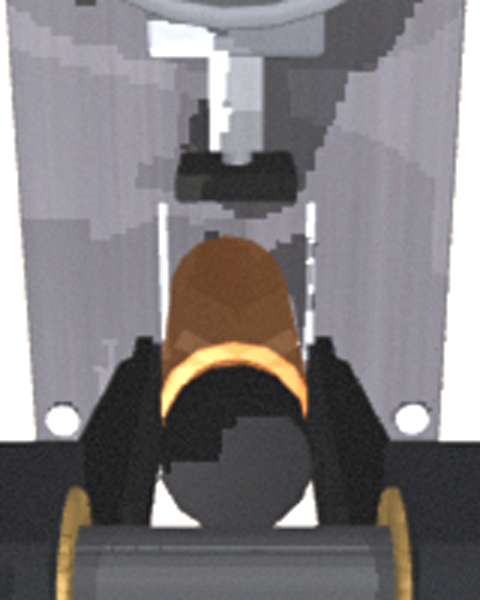

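Gap to the jaw is about 6 mm and x is about 1 mm short. Correct this and lower.

move_arm([
  [[0.1,0.25,0],[0,0,0],0.1],
  [[0,0,-1],[0,0,0],0.1],
  [[0,0,-1],[0,0,0],0.1],
  [[0,0,-1],[0,0,0],0.1],
  [[0,0,-0.6],[0,0,0],0.1],
  [[0,0,-0.2],[0,0,0],0.1],
  [[0,0,0],[0,0,0],0.1],
  [[0,0,0],[0,0,0],0.1],
  [[0,0,0],[0,0,0],0.1],
])

```text
t: 7.5
eef_pos: [575.8, 81.9, 48.1]
tcp_rot: [3.141, 0.0, 1.612]
ft_force: [0.2, 0.4, -0.2]
opening: 0.285
grip_force: 29.9
```

move_arm([
  [[0,0,-0.1],[0,0,0],0.1],
  [[0,0,0],[0,0,0],0.1],
  [[0,0,0],[0,0,0],0.1],
])

```text
t: 7.8
eef_pos: [575.6, 81.9, 46.8]
tcp_rot: [3.141, 0.0, 1.612]
ft_force: [0.2, -0.2, -0.3]
opening: 0.288
grip_force: 29.9
```

move_arm([
  [[0,0,-0.1],[0,0,0],0.1],
  [[0,0,0],[0,0,0],0.1],
  [[0,0,0],[0,0,0],0.1],
])

```text
t: 8.1
eef_pos: [575.6, 81.9, 45.7]
tcp_rot: [3.142, 0.0, 1.612]
ft_force: [0.1, 0.1, -0.9]
opening: 0.292
grip_force: 29.9
```

move_arm([
  [[0,0,-0.1],[0,0,0],0.1],
  [[0,0,0],[0,0,0],0.1],
  [[0,0,0],[0,0,0],0.1],
])

```text
t: 8.4
eef_pos: [575.6, 81.9, 44.7]
tcp_rot: [3.142, 0.0, 1.612]
ft_force: [0.7, -0.5, -0.6]
opening: 0.293
grip_force: 29.9
```

```bash
python3 - <<'E'
from h import *
s=state();ci=camera_info("wrist");im=read_camera("wrist")
print(s["eef_pos"],s["ft_force"])
w=im[120:320,240:400];cv2.imwrite("pics/w5.png",cv2.resize(cv2.convertScaleAbs(w,alpha=1.6,beta=25),None,fx=3,fy=3,interpolation=cv2.INTER_CUBIC))
E
```

```text
[575.57484318  81.85039245  44.69261142] [ 0.71550354 -0.4561815  -0.5642603 ]
```

View pics/w5.png

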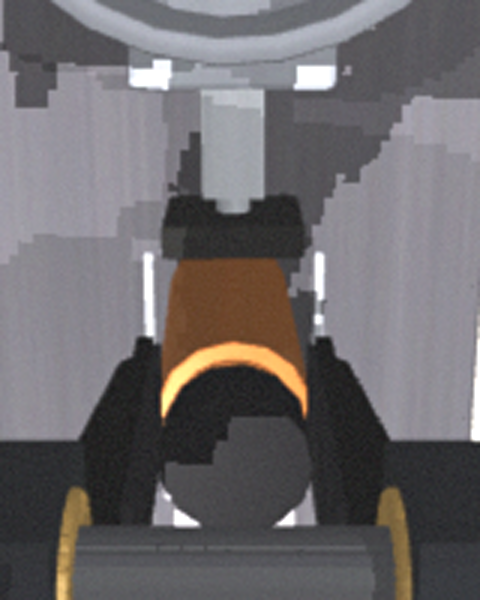

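The vial is seated behind the jaw, whose front edge is at crop row 259, with no contact force. Compute the gap.

```bash
python3 - <<'E'
from h import *
print("jaw",ray("wrist",(318,206.1),41),"vial+y",ray("wrist",(318,234.2),80), "rail mid",ray("wrist",(240+234/3,200),12),"vial x",ray("wrist",(240+235/3,234.2),80))
print(state()["moment"])
E
```

```text
jaw [575.6  96.4  41. ] vial+y [575.7  92.6  80. ] rail mid [575.7  91.9  12. ] vial x [575.9  92.6  80. ]
[-0.10443579  0.05291906  0.0008599 ]
```

move_arm([
  [[0,0,-0.05],[0,0,0],0.1],
  [[0,0,0],[0,0,0],0.1],
  [[0,0,0],[0,0,0],0.1],
])

```text
t: 8.75
eef_pos: [575.7, 81.9, 44.6]
tcp_rot: [3.141, -0.0, 1.612]
ft_force: [-1.3, -0.3, 5.4]
opening: 0.286
grip_force: 30.0
```

Seated (5 N) with a 3.8 mm gap to the jaw. Release.

move_arm([
  [[0,0,0],[0,0,0],0.35],
  [[0,0,0],[0,0,0],0.4],
  [[0,0,0],[0,0,0],0.5],
  [[0,0,0],[0,0,0],0.6],
  [[0,0,0],[0,0,0],0.6],
  [[0,0,0],[0,0,0],0.6],
  [[0,0,0],[0,0,0],0.6],
])

```text
t: 9.45
eef_pos: [575.6, 81.8, 44.2]
tcp_rot: [3.141, 0.0, 1.612]
ft_force: [0.8, 0.5, -0.2]
opening: 0.6
grip_force: 0.0
```

move_arm([
  [[0,0,1],[0,0,0],0.6],
  [[0,0,2],[0,0,0],0.6],
  [[0,0,3],[0,0,0],0.6],
  [[0,0,3],[0,0,0],0.6],
  [[0,0,3],[0,0,0],0.6],
  [[0,0,0],[0,0,0],0.6],
  [[0,0,0],[0,0,0],0.6],
])

```text
t: 10.15
eef_pos: [575.6, 81.9, 165.1]
tcp_rot: [3.14, 0.0, 1.612]
ft_force: [-0.0, 0.3, -0.7]
opening: 0.599
grip_force: 0.0
```

```bash
python3 - <<'E'
from h import *
s=state();ci=camera_info("wrist");im=read_camera("wrist");np.save("ci6.npy",ci,allow_pickle=True)
print(s["eef_pos"],s["opening"])
print("jaw/lip/knob pred",proj("wrist",(575.6,96.4,41),ci),proj("wrist",(570.5,190,82),ci))
cv2.imwrite("pics/w6.png",cv2.resize(cv2.convertScaleAbs(im,alpha=1.4,beta=20)[0:330,180:460],None,fx=1.8,fy=1.8,interpolation=cv2.INTER_CUBIC))
E
```

```text
[575.6219323   81.86290554 165.08231005] 0.5986363085913287
jaw/lip/knob pred [317.8 169.8] [316.4  67.3]
```

View pics/w6.png

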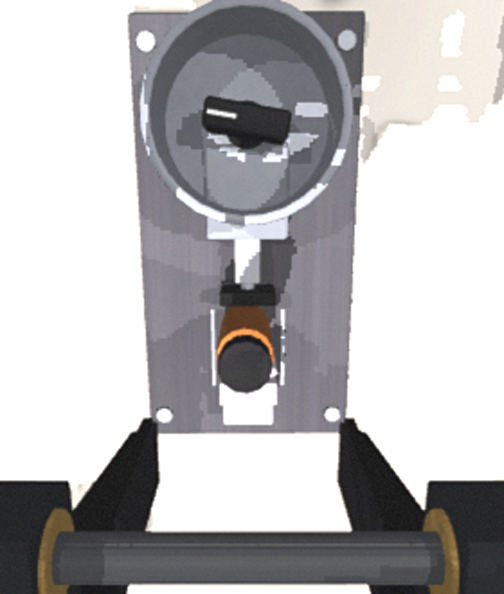

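The vial stands upright at crop (245,350) between jaw and V. Collar centre is at about (248,108) and the knob bar at about (247,119), tilted about 10° clockwise. Compute the world values.

```bash
python3 - <<'E'
from h import *
ci=np.load("ci6.npy",allow_pickle=True).item()
f=lambda u,v,z:ray("wrist",((u+.5)/1.8-.5+180,(v+.5)/1.8-.5),z,ci)
print("lip",f(143,110,82),f(353,110,82),f(247,222,82)+[0,49,0],f(248,212,82)+[0,44,0])
P=[f(*p,70) for p in[(206,97),(291,111),(287,142),(203,120)]]
print(P,np.mean(P,0)); a,b=P[1]-P[0],P[2]-P[3];print(np.degrees([np.arctan2(v[1],v[0]) for v in(a,b)]))
print("jaw",f(247,304,41))
E
```

```text
lip [523.8 192.9  82. ] [618.7 196.8  82. ] [572.8 194.5  82. ] [573.1 194.1  82. ]
[array([551.3, 201. ,  70. ]), array([591.5, 196.6,  70. ]), array([590.4, 182.8,  70. ]), array([550.1, 190.9,  70. ])] [570.825 192.825  70.   ]
[ -6.24631562 -11.364604  ]
jaw [574.7  97.5  41. ]
```

move_arm([
  [[-0.05,1.11,0],[0,0,7.9],0.38],
  [[-0.05,1.11,0],[0,0,7.9],0.38],
  [[-0.05,1.11,0],[0,0,7.9],0.38],
  [[-0.05,1.11,0],[0,0,7.9],0.38],
  [[-0.05,1.11,0],[0,0,7.9],0.38],
  [[-0.05,1.11,-0.5],[0,0,7.9],0.38],
  [[-0.05,1.11,-1],[0,0,7.9],0.38],
  [[-0.05,1.11,-1.5],[0,0,7.9],0.38],
  [[-0.05,1.11,-1.5],[0,0,7.9],0.38],
  [[-0.05,1.11,-1.5],[0,0,7.9],0.38],
])

```text
t: 11.2
eef_pos: [569.9, 193.1, 102.4]
tcp_rot: [-3.141, -0.002, 2.996]
ft_force: [-0.2, -0.5, 0.1]
opening: 0.375
grip_force: 0.0
```

move_arm([
  [[0,0,0],[0,0,0],0.38],
  [[0,0,0],[0,0,0],0.38],
  [[0,0,0],[0,0,0],0.38],
])

```text
t: 11.5
eef_pos: [570.8, 192.4, 104.6]
tcp_rot: [3.141, 0.0, 2.987]
ft_force: [-0.5, -0.1, -0.8]
opening: 0.376
grip_force: 0.0
```

```bash
python3 - <<'E'
from h import *
s=state();ci=camera_info("wrist");im=read_camera("wrist");np.save("ci7.npy",ci,allow_pickle=True)
print(s["eef_pos"],s["tcp_rot"],s["opening"],s["joints"])
print("knob pred",proj("wrist",(570.8,193,70),ci),"tcp axis at z70",proj("wrist",[*s["eef_pos"][:2],70],ci))
cv2.imwrite("pics/w7.png",cv2.resize(cv2.convertScaleAbs(im,alpha=1.4,beta=20)[90:390,170:470],(600,600),interpolation=cv2.INTER_CUBIC))
E
```

```text
[570.82889784 192.4219496  104.62831864] [3.14146583e+00 3.15817860e-04 2.98716893e+00] 0.3764409697542914 [ 2.15510365e-01  5.42357167e-01  1.69704754e+00  5.16904129e-06
  9.01847639e-01 -1.20086546e+00]
knob pred [318.4 211.4] tcp axis at z70 [317.7 211.6]
```

View pics/w7.png

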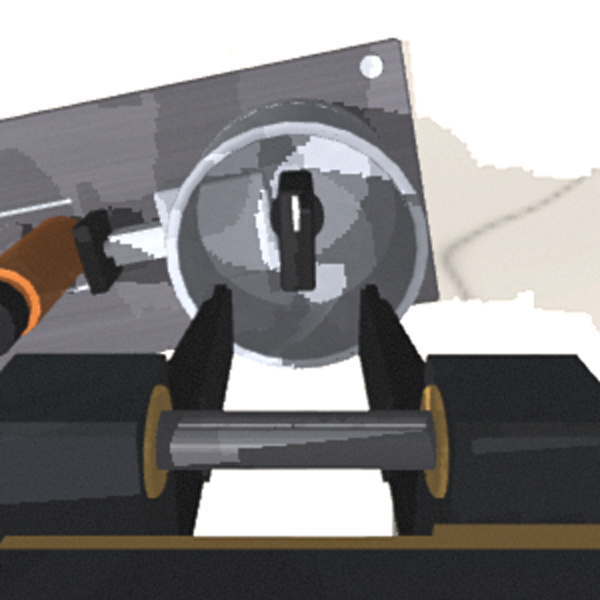

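The bar is centred in the fingers' plane (px 318.3 against 318.4 predicted) and aligned with the pads. Descend into the well.

move_arm([
  [[0,0.05,-2],[0,0,0],0.38],
  [[0,0,-2],[0,0,0],0.38],
  [[0,0,-1],[0,0,0],0.38],
  [[0,0,-0.8],[0,0,0],0.38],
  [[0,0,-0.6],[0,0,0],0.38],
  [[0,0,0],[0,0,0],0.38],
  [[0,0,0],[0,0,0],0.38],
  [[0,0,0],[0,0,0],0.38],
])

```text
t: 12.35
eef_pos: [570.9, 193.4, 40.8]
tcp_rot: [3.141, 0.001, 2.99]
ft_force: [1.0, 0.4, 0.1]
opening: 0.38
grip_force: 0.0
```

move_arm([
  [[0,0,0],[0,0,0],0.3],
  [[0,0,0],[0,0,0],0.25],
  [[0,0,0],[0,0,0],0.2],
  [[0,0,0],[0,0,0],0.15],
  [[0,0,0],[0,0,0],0.0],
  [[0,0,0],[0,0,0],0.0],
  [[0,0,0],[0,0,0],0.0],
  [[0,0,0],[0,0,0],0.0],
  [[0,0,0],[0,0,0],0.0],
])

```text
t: 13.25
eef_pos: [570.6, 193.4, 40.2]
tcp_rot: [3.142, -0.0, 2.991]
ft_force: [0.1, 0.5, 0.2]
opening: 0.002
grip_force: 0.0
```

```bash
python3 -c "
from h import *
s=state();print(s['moment'],s['ft_force'],s['tcp_rot'],s['eef_pos'])"
```

```text
[ 0.00481256  0.00772222 -0.02440699] [0.12386235 0.54779846 0.24201778] [ 3.14154469e+00 -5.54156281e-05  2.99053930e+00] [570.57051526 193.35643531  40.20257928]
```

Fingers shut without gripping anything, so something is off. Check the image numerically, since I've used all my picture views.

```bash
python3 - <<'E'
from h import *
s=state();ci=camera_info("wrist");im=read_camera("wrist");cv2.imwrite("pics/w8.png",im)
print(s["opening"],s["grip_force"],s["eef_pos"],proj("wrist",s["eef_pos"]+[0,0,30],ci),proj("wrist",[591,190,70],ci),proj("wrist",[550,196,70],ci))
g=cv2.cvtColor(im,cv2.COLOR_BGR2GRAY)[100:320,230:410]
g=cv2.resize(g,(90,74),interpolation=cv2.INTER_AREA)
ch=" .:-=+*#%@"
for i,r in enumerate(g):print("%3d "%(100+i*220/74)+"".join(ch[min(9,int(v)//20)] for v in r))
E
```

```text
0.0015918222008644335 0.0 [570.57051526 193.35643531  40.20257928] [317.8 247.5] [317.4 278.8] [317.  213.7]
100 @@@@@@@@@%@@@@@@@@@@@@@@@@@@@@@@@@@@@@@@@@@@@@@@@@@@@@@@@@@@@@@@@@@@@@@@@@@@@@@@@@@@@@@@@@
102 @@@@@@@@@@@@@@@@@@@@@@@@@@@@@@@@@@@@@@@@@@@@@@@@@@@@@@@@@@@@@@@@@@@@@@@@@@@@@@@@@@@@@@@@@@
105 @@@@@@@@@@@@@@@%%@@@@@@@@@@@@@@@@@@@@@@@@@@@@@@@@@@@@@@@@@@@@@@@@@@@@@@@@@@@@@@@@@@@@@@@@@
108 @@@@@@@@@@@@@@@@@%%@@@@@@@@@@@@@@@@@@@@@@@@@@@@@@@@@@@@@@@@@@@@@@@@@@@@@@@@@@@@@@@@@@@@@@@
111 @@@@@@@@@@@@@@@@@@@@%@@@@@@@@@@@@@@@@@@@@@@@@@@@@@@@@@@@@@@@@@@@@@@@%**=-:--*@@@@@@@@@@@@@
114 @@@@@@@@@@@@@@@@@@@@%%@@@@@@@@@@@@@@@@@@@@@@@@@@@@@@@@@@@@@@@#*+=--:--------:##@@@@@@@@@@@
117 @@@@@@@@@@@@@@@@@@@@@@%%@@@@@@@@@@@@@@@@@@@@@@@@@@@@@%#*==------------------:*#@@@@@@@@@@@
120 @@@@@@@@@@@@@@@@@@@@@@%%%@@@@@@@@@@@@@@@@@@@@@%**=----------------===--------+#%@@@@@@@@@@
123 @@@@@@@@@@@@@@@@@@@@@@@@%%%@@@@@@@@@@@@#*+=---------====--------=*####=------=##@@@@@@@@@@
126 @@@@@@@@@@@@@@@@@@@@@@@@%%%@@%%#*+==-------------------=--------#######-------##@@@@@@@@@@
129 @@@@@@@@@@@@@@@@@@@@@@@%#+=--::::::--
[... 5329 characters left out ...]
+:                                          
299                                         .::..-+:                                    .     
302 .........................................::..-+:.....................................     
305 .........................................::..-*-.....................................     
308 .........................................::..:*-.....................................  ...
311 .........................................::..-#=.....................................  ...
314 .........................................::..-%=.....................................  ...
317 .........................................:...-%=.................................
```

```bash
python3 - <<'E'
from h import *
s=state();ci=camera_info("wrist");e=s["eef_pos"]
im=cv2.imread("pics/w8.png");g=im.mean(2)
d=np.array([1,-.15,0]);d/=np.linalg.norm(d)
for z in(34,40,70,82,100,115):
  c=np.array([*e[:2],z]);print(z,"bar -x end",proj("wrist",c-21*d,ci),"finger -x face",proj("wrist",c-10*d,ci),"axis",proj("wrist",c,ci),"+x end",proj("wrist",c+21*d,ci))
ch=" .:-=+*#%@"
for r in range(192,300,3):print(r,"".join(ch[min(9,int(g[r:r+3,c].mean()/6))] for c in range(290,346)))
E
```

```text
34 bar -x end [317.6 195.6] finger -x face [317.7 211.2] axis [317.7 224.9] +x end [317.7 252.7]
40 bar -x end [317.7 198.2] finger -x face [317.7 214.1] axis [317.7 228.2] +x end [317.8 256.6]
70 bar -x end [317.7 213.3] finger -x face [317.7 231.4] axis [317.8 247.4] +x end [317.8 279.3]
82 bar -x end [317.7 220.8] finger -x face [317.8 239.9] axis [317.8 256.8] +x end [317.9 290.4]
100 bar -x end [317.8 234.1] finger -x face [317.8 255. ] axis [317.9 273.4] +x end [317.9 309.9]
115 bar -x end [317.8 247.6] finger -x face [317.9 270.4] axis [317.9 290.2] +x end [318.  329.4]
192 %%%%%@%%%%%%%%%%%%%%%%@@@@@@@@@@@@@@@@@@@@@@@@@@@@@@@@@@
195 %%%%%%%%%%%%%%%%%##****#%##%##%##@@@@@@@@@@@@@@@@@@@@@@@
198 %%%%%%%%%%%%%%%%=.....   ... . ..  .+@@@@@@@@@@@@@@@@@@@
201 %%%%%%%#%%%%%%%*:. . .. ....... . . :@@@@@@@@@@@@@@@@@@@
204 %%%%%%%%%%%%%%%=...  ........ ... . .#@@@@@@@@@@@@@@@@@@
207 %%%@%%%%%%%%%%#-.  .. .. ............=@@@@@@@@@@@@@@@@@@
210 %%%%%@%%%#%%%%+:.  ...  ........ ....:*@@@@@@@@@@@@@@@@@
213 @@@@@@%%%%%%*-.. ... ..... . .........:.-%@@@@@@@@@@@@@@
216 @@@@@@@%%%#=....... .. .
[... 979 characters left out ...]
.....  ... ... ... .  :######
267 ::::::::::::::::::::::............::::::::::::::::::::::
270 ::::::::::::::::::::.:. .:.:......::::::::::.:::::::::.:
273 ::::::::::::::::::::::. ...::.....::::::::::::::::::.:::
276 ::::::::::::::::::::::.....:-.:. .::::::::::::::::::::::
279 ::::::::::::::.:::::::.....==:....::::::::::::::::::.:::
282 :.:::::::::::::::::::-**+:.==::=**-::::::::::::.::.:.:::
285 :::::::::..::::::::::-###-.==:-*##=:::::::::....:....:..
288 :::::::::::::::::::::=###-:==:-###=:::::::..:.:.::::..::
291 :::::::::::::.:::::.:=###=:==:-#%@#-::::::::::::.:.::.::
294 ::..::::.:..:.:::.:.:=#%#=-==--#@@%-.:::::::::.:.:::::::
297 :::.::::::::::::::.::=###+=====@@@@-::::::::.:::::::::::
```

move_arm([
  [[0,0,0],[0,0,0],0.36],
  [[0,0,0],[0,0,0],0.36],
  [[0,0,0],[0,0,0],0.36],
  [[0,0,0],[0,0,0],0.36],
  [[0,0,0],[0,0,0],0.36],
  [[0,0,0],[0,0,0],0.36],
])

```text
t: 13.9
eef_pos: [570.6, 193.4, 40.2]
tcp_rot: [3.141, 0.0, 2.99]
ft_force: [-0.7, -0.2, -0.2]
opening: 0.356
grip_force: 0.0
```

```bash
python3 - <<'E'
from h import *
s=state();print(s["moment"],s["ft_force"],s["opening"])
im=read_camera("wrist");cv2.imwrite("pics/w9.png",im);g=im.mean(2)
ch=" .:-=+*#%@"
for r in range(192,300,3):print(r,"".join(ch[min(9,int(g[r:r+3,c:c+2].mean()/8))] for c in range(250,390,2)))
E
```

```text
[ 0.01173757 -0.00798056  0.01693827] [-0.68453915 -0.21803431 -0.19671023] 0.3563726718800959
192 %@@@@@@@@%*********************#%@@##@@@@@@@@@@@@@@@@@@@*@@@@@@@@*****
195 @@@@@@@%******%@************++=++++++*###*%@@@@@@@@@@@@@@**@@@@@@@#***
198 @@@@@@#*********###%%@#*****:         +%%@@@@@@@@@@@@@@@@****@@@@@@@#*
201 @@@@*********#%@@@@@@@%+***+.         -%%@@@@@@@@@@@@@@@******%@@@@@@#
204 @@@#**********@@@@@@@@@****=.         :#%@@@@@@@@@@@@@@@********@@@@@@
207 %##@@#********@@@@@@@@@****=          .#%@@@@@@@@@@@@@@@********+#@@@@
210 +*%@@%#*******%@@@@@@@*****:           =#%@@@@@@@@@@@@@@#*******++#@@@
213 +*%@@@@%###***#@@@@@@@%***-   .      . .-#@@@@@@@@@@@@%**********++#@@
216 **@@@@@@@@%****@@@@@@@@#*=.  .. +*. .  . =@@@@@@@@@@@@***********+++#@
219 **@@@@@@@@@%%%%@@@@@@@@#*- . . .#@:..  ...@@@@@@@@@@@@***********+++++
222 **@@@@@@@@@@@@@@@@@@@@@%*. .    #@- .. .:.%@@@@@@@@@@##**********+++++
225 **@@@@@@@@@@@@@@@@@@@@@#*.  ... *@: .  .::%@@@@@@@@@@###*********+++++
228 **%@@@@@@@@@@@@@@@@@@@@%*:   .. *@- . ..::@@@@@@@@@@#####*******++++++
231 **%@@@@@@@@@@@@+=*@@@@@@*=
[... 994 characters left out ...]
***+......         .:....
273 ....         .....:****###**:.......::.:*****++++:.....         .:....
276 ....         .....-++++++***+-:--::----+*++++++++-......        :.:...
279 ....        ......=++++++++++++++++++++++++++++++=......        :.::..
282 :==-        ......++++++++++++++++++++++++++++++++......        **+-..
285 =+++:      ......:++++++++++++++++++++++++++++++++:......      -@@%*:.
288 ++++-      ......-++++++++++++++++++++++++++++++++-......      -@@@@=.
291 ++++=.     ......=++++++++++++++++++++++++++++++++=......      =%@@@#:
294 ++==-::::::::::::-=================================::::::::::::-=*@@@-
297 ++----------------------------------------------------------------@@@=
```

Clear now: the open fingers straddle the bar, but the tips are at z≈75, about 35 mm above the reported TCP. This also explains the 27 mm opening on the vial, where I had gripped the cap. I need to go about 20 mm lower.

move_arm([
  [[0,0,-0.5],[0,0,0],0.36],
  [[0,0,-0.5],[0,0,0],0.36],
  [[0,0,0],[0,0,0],0.36],
  [[0,0,0],[0,0,0],0.36],
])

```text
t: 14.35
eef_pos: [570.5, 193.3, 29.9]
tcp_rot: [-3.141, -0.001, 2.991]
ft_force: [-0.1, -0.2, 0.3]
opening: 0.356
grip_force: 0.0
```

move_arm([
  [[0,0,-0.4],[0,0,0],0.36],
  [[0,0,-0.4],[0,0,0],0.36],
  [[0,0,-0.2],[0,0,0],0.36],
  [[0,0,0],[0,0,0],0.36],
  [[0,0,0],[0,0,0],0.36],
])

```text
t: 14.85
eef_pos: [570.6, 193.4, 20.2]
tcp_rot: [3.141, -0.0, 2.991]
ft_force: [0.8, 0.0, -0.6]
opening: 0.365
grip_force: 0.0
```

```bash
python3 - <<'E'
from h import *
s=state();print(s["moment"],s["ft_force"],s["opening"])
im=read_camera("wrist");cv2.imwrite("pics/w10.png",im);g=im.mean(2)
ch=" .:-=+*#%@"
for r in range(200,310,4):print(r,"".join(ch[min(9,int(g[r:r+3,c:c+2].mean()/8))] for c in range(250,390,2)))
E
```

```text
[ 0.0477107  -0.04574714 -0.0173953 ] [ 0.82917284  0.02130985 -0.57311082] 0.3645459935243515
200 @@@@@@@@@%****#***#@%***********@@@@@@@**@@@@@@@@@%######@@@@@@@@@@*+=
204 @@@@@@%**********************+++++++**##%******@%***********%@@@@@@@@*
208 @@@@******************+****=          .#%%%##******************@@@@@@@
212 @#*************************:           *%%%%%%#########@@@*******@@@@@
216 ***************##%%********.           +%%%%%%@@@@@@@@@@@@*********%@@
220 @#*************#@@@@@*****+.  .        :*%%%%%@@@@@@@@@@@@#********++@
224 %@@%#***********@@@@@****=.    .   .    .-#%%%@@@@@@@@@@%***********++
228 %@@@@@%*********%@@@@%**+.     .::. . . ..=%%#@@@@@@@@@@************++
232 @@@@@@@%******=..+%@@@**: . .. .@@:   ..:..###%@@@#..%@##***********++
236 @@@@@@@@@%%***.  .:@@@#*.   .  .@@:    .::.%%%@@@-.  .%###**********++
240 @@@@@@@@@@@*.    .:@@@%*:.   . .%@- .  .::-@@@@@@-.    .=%#********+++
244 @@@@@@@@@@=     ...@@@@**. .....#@=   . ::%@@@@@@:..     -##*******+++
248 %@@@@@@@@-      ...@@@@#**-.....#@=     =@@@@@@@@:..      :*******++++
252 *@@@@@@@:      ....%@@@@##
[... 394 characters left out ...]
****-.....         .::...
276 ....        ......=********:............=********=......        .::...
280 .::.        ......*********-............=*********......        .:-:..
284 +++=       . ....-*********-.......:.::.=*********-......       #@#*:.
288 ++++:      ......=++*******=............=*****++++=......      :@@@%*:
292 ++++-      ......+++++++++*=........:...=++++++++++......      -*@@@@=
296 +=----------------------------------------------------------------#@@#
300 +=-------****************+*****************************************@@@
304 +-------+********+*************************************************@@@
308 =------+%%%%%%%%%%#%%%%%%%%######*****+===+=-----+#################@@@
```

move_arm([
  [[0,0,-0.3],[0,0,0],0.3],
  [[0,0,0],[0,0,0],0.1],
  [[0,0,0],[0,0,0],0.05],
  [[0,0,0],[0,0,0],0.05],
  [[0,0,0],[0,0,0],0.05],
  [[0,0,0],[0,0,0],0.05],
  [[0,0,0],[0,0,0],0.05],
  [[0,0,0],[0,0,0],0.05],
])

```text
t: 15.7
eef_pos: [570.5, 193.0, 17.2]
tcp_rot: [-3.141, -0.0, 2.991]
ft_force: [0.2, -4.6, 0.4]
opening: 0.145
grip_force: 29.9
```

```bash
python3 -c "
from h import *
s=state();print(s['moment'],s['ft_force'],s['tcp_rot'],s['eef_pos'])"
```

```text
[-1.00181772  0.11113366  0.11058004] [ 0.16430398 -4.64892422  0.39037536] [-3.14122747e+00 -2.04236908e-04  2.99061899e+00] [570.51194582 193.01909162  17.24116676]
```

Gripped (13.8 mm). Null the side force and start turning.

move_arm([
  [[0,-0.05,0],[0,0,-2],0.05],
  [[0,0,0],[0,0,-2],0.05],
  [[0,0,0],[0,0,-2],0.05],
  [[0,0,0],[0,0,-2],0.05],
  [[0,0,0],[0,0,-2],0.05],
])

```text
t: 16.2
eef_pos: [570.5, 192.9, 17.2]
tcp_rot: [3.141, -0.0, 2.815]
ft_force: [-0.3, -1.9, 0.5]
opening: 0.148
grip_force: 29.9
```

```bash
cat > r.py <<'E'
from h import *
s=state();print(s['t'],"mz",s['moment'].round(3),"f",s['ft_force'].round(1),"yaw",s['tcp_rot'][2].round(4),s['eef_pos'].round(2),s["opening"].round(3))
E
python3 r.py
```

```text
Traceback (most recent call last):
  File "r.py", line 2, in <module>
    s=state();print(s['t'],"mz",s['moment'].round(3),"f",s['ft_force'].round(1),"yaw",s['tcp_rot'][2].round(4),s['eef_pos'].round(2),s["opening"].round(3))
                                                                                                                                     ^^^^^^^^^^^^^^^^^^
AttributeError: 'float' object has no attribute 'round'
```

move_arm([
  [[0,0,0],[0,0,-2],0.05],
  [[0,0,0],[0,0,-2],0.05],
  [[0,0,0],[0,0,-2],0.05],
  [[0,0,0],[0,0,-2],0.05],
  [[0,0,0],[0,0,-2],0.05],
])

```text
t: 16.7
eef_pos: [570.5, 192.9, 17.2]
tcp_rot: [3.142, -0.0, 2.64]
ft_force: [-0.7, -2.4, 0.1]
opening: 0.147
grip_force: 29.9
```

```bash
python3 r.py
```

```text
Traceback (most recent call last):
  File "r.py", line 2, in <module>
    s=state();print(s['t'],"mz",s['moment'].round(3),"f",s['ft_force'].round(1),"yaw",s['tcp_rot'][2].round(4),s['eef_pos'].round(2),s["opening"].round(3))
                                                                                                                                     ^^^^^^^^^^^^^^^^^^
AttributeError: 'float' object has no attribute 'round'
```

```bash
sed -i 's/s\["opening"\].round(3)/s["opening"]/' r.py; python3 r.py
```

```text
16.7 mz [-0.384  0.042  0.156] f [-0.7 -2.4  0.1] yaw 2.6403 [570.54 192.94  17.24] 0.14671540789225956
```

move_arm([
  [[0,0,0],[0,0,-1],0.05],
  [[0,0,0],[0,0,-1],0.05],
  [[0,0,0],[0,0,-1],0.05],
])

```text
t: 17.0
eef_pos: [570.5, 192.9, 17.2]
tcp_rot: [3.142, -0.0, 2.588]
ft_force: [-0.7, -2.5, -0.0]
opening: 0.146
grip_force: 29.9
```

```bash
python3 r.py
```

```text
17.0 mz [-0.363  0.127  0.171] f [-0.7 -2.5 -0. ] yaw 2.5883 [570.54 192.9   17.24] 0.14600026095835283
```

move_arm([
  [[0,0,0],[0,0,-1],0.05],
  [[0,0,0],[0,0,-1],0.05],
  [[0,0,0],[0,0,-1],0.05],
])

```text
t: 17.3
eef_pos: [570.5, 192.9, 17.3]
tcp_rot: [3.142, -0.0, 2.535]
ft_force: [-1.6, -2.0, 0.6]
opening: 0.141
grip_force: 29.9
```

```bash
python3 r.py
```

```text
17.3 mz [-0.323  0.173  0.158] f [-1.6 -2.   0.6] yaw 2.5354 [570.53 192.89  17.26] 0.14064257511985714
```

move_arm([
  [[0,0,0],[0,0,-1],0.05],
  [[0,0,0],[0,0,-1],0.05],
  [[0,0,0],[0,0,-1],0.05],
])

```text
t: 17.6
eef_pos: [570.6, 192.9, 17.2]
tcp_rot: [3.142, -0.0, 2.483]
ft_force: [-2.4, -1.6, 0.4]
opening: 0.145
grip_force: 29.9
```

```bash
python3 r.py
```

```text
17.6 mz [-0.254  0.245  0.167] f [-2.4 -1.6  0.4] yaw 2.483 [570.56 192.89  17.23] 0.14524318659767357
```

move_arm([
  [[0,0,0],[0,0,-1],0.05],
  [[0,0,0],[0,0,-1],0.05],
  [[0,0,0],[0,0,-1],0.05],
])

```text
t: 17.9
eef_pos: [570.6, 192.9, 17.2]
tcp_rot: [3.142, -0.0, 2.431]
ft_force: [-1.0, -1.8, 0.1]
opening: 0.149
grip_force: 29.9
```

```bash
python3 r.py
```

```text
17.9 mz [-0.216  0.252  0.167] f [-1.  -1.8  0.1] yaw 2.4306 [570.57 192.86  17.22] 0.1492785007668675
```

move_arm([
  [[0,0,0],[0,0,-1],0.05],
  [[0,0,0],[0,0,-1],0.05],
  [[0,0,0],[0,0,-1],0.05],
])

```text
t: 18.2
eef_pos: [570.5, 192.8, 17.2]
tcp_rot: [3.142, -0.0, 2.378]
ft_force: [-2.8, -1.3, 0.1]
opening: 0.146
grip_force: 29.9
```

```bash
python3 r.py
```

```text
18.2 mz [-0.22   0.29   0.182] f [-2.8 -1.3  0.1] yaw 2.3782 [570.54 192.85  17.23] 0.14575812508850217
```

move_arm([
  [[0,0,0],[0,0,-1],0.05],
  [[0,0,0],[0,0,-1],0.05],
  [[0,0,0],[0,0,-1],0.05],
])

```text
t: 18.5
eef_pos: [570.6, 192.9, 17.2]
tcp_rot: [3.142, -0.0, 2.326]
ft_force: [-1.2, -0.2, 0.6]
opening: 0.141
grip_force: 29.9
```

```bash
python3 r.py
```

```text
18.5 mz [-0.154  0.319  0.165] f [-1.2 -0.2  0.6] yaw 2.3259 [570.55 192.88  17.24] 0.14077685302972856
```

move_arm([
  [[0,0,0],[0,0,-1],0.05],
  [[0,0,0],[0,0,-1],0.05],
  [[0,0,0],[0,0,-1],0.05],
])

```text
t: 18.8
eef_pos: [570.5, 192.9, 17.2]
tcp_rot: [-3.142, -0.0, 2.273]
ft_force: [-2.7, -1.4, 0.4]
opening: 0.148
grip_force: 29.9
```

```bash
python3 r.py
```

```text
18.8 mz [-0.242  0.409  0.14 ] f [-2.7 -1.4  0.4] yaw 2.2734 [570.55 192.86  17.23] 0.14778965529218369
```

move_arm([
  [[0,0,0],[0,0,-1],0.05],
  [[0,0,0],[0,0,-1],0.05],
  [[0,0,0],[0,0,-1],0.05],
])

```text
t: 19.1
eef_pos: [570.5, 192.8, 17.2]
tcp_rot: [-3.142, -0.0, 2.221]
ft_force: [-2.1, -1.4, 0.5]
opening: 0.147
grip_force: 29.9
```

```bash
python3 r.py
```

```text
19.1 mz [-0.288  0.398  0.157] f [-2.1 -1.4  0.5] yaw 2.2212 [570.52 192.84  17.23] 0.14738631041739178
```

move_arm([
  [[0,0,0],[0,0,-1],0.05],
  [[0,0,0],[0,0,-1],0.05],
  [[0,0,0],[0,0,-1],0.05],
])

```text
t: 19.4
eef_pos: [570.6, 192.8, 17.2]
tcp_rot: [3.142, -0.0, 2.169]
ft_force: [-2.9, -2.5, 1.2]
opening: 0.142
grip_force: 29.9
```

```bash
python3 r.py
```

```text
19.4 mz [-0.268  0.443  0.209] f [-2.9 -2.5  1.2] yaw 2.1687 [570.55 192.82  17.23] 0.14157546089935596
```

move_arm([
  [[0,0,0],[0,0,-1],0.05],
  [[0,0,0],[0,0,-1],0.05],
])

```text
t: 19.6
eef_pos: [570.6, 192.8, 17.2]
tcp_rot: [3.142, -0.0, 2.134]
ft_force: [-2.6, -1.5, 0.9]
opening: 0.147
grip_force: 29.9
```

```bash
python3 r.py
```

```text
19.6 mz [-0.325  0.528  0.163] f [-2.6 -1.5  0.9] yaw 2.1339 [570.56 192.85  17.24] 0.14693627190686934
```

move_arm([
  [[0,0,0],[0,0,-1],0.05],
  [[0,0,0],[0,0,-1],0.05],
])

```text
t: 19.8
eef_pos: [570.6, 192.8, 17.2]
tcp_rot: [3.142, -0.0, 2.099]
ft_force: [-3.1, -2.0, 0.3]
opening: 0.15
grip_force: 29.9
```

```bash
python3 r.py
```

```text
19.8 mz [-0.348  0.488  0.196] f [-3.1 -2.   0.3] yaw 2.099 [570.56 192.83  17.24] 0.1497434441435811
```

move_arm([
  [[0,0,0],[0,0,-1],0.05],
  [[0,0,0],[0,0,-1],0.05],
])

```text
t: 20.0
eef_pos: [570.5, 192.8, 17.2]
tcp_rot: [-3.142, -0.0, 2.064]
ft_force: [-2.5, -1.3, 0.4]
opening: 0.143
grip_force: 29.9
```

```bash
python3 r.py
```

```text
20.0 mz [-0.293  0.502  0.138] f [-2.5 -1.3  0.4] yaw 2.064 [570.54 192.83  17.23] 0.14270472260949904
```

move_arm([
  [[0,0,0],[0,0,-1],0.05],
])

```text
t: 20.1
eef_pos: [570.5, 192.8, 17.2]
tcp_rot: [-3.142, -0.0, 2.047]
ft_force: [-2.9, -0.8, 1.5]
opening: 0.145
grip_force: 29.9
```

```bash
python3 r.py
```

```text
20.1 mz [-0.288  0.531  0.163] f [-2.9 -0.8  1.5] yaw 2.0466 [570.55 192.84  17.23] 0.1450370562514852
```

move_arm([
  [[0,0,0],[0,0,-1],0.05],
])

```text
t: 20.2
eef_pos: [570.6, 192.8, 17.2]
tcp_rot: [-3.142, 0.0, 2.029]
ft_force: [-2.9, -1.0, 1.3]
opening: 0.15
grip_force: 29.9
```

```bash
python3 r.py
```

```text
20.2 mz [-0.356  0.504  0.216] f [-2.9 -1.   1.3] yaw 2.0291 [570.55 192.82  17.23] 0.14996680892162398
```

move_arm([
  [[0,0,0],[0,0,-1],0.05],
])

```text
t: 20.3
eef_pos: [570.5, 192.8, 17.2]
tcp_rot: [-3.142, -0.0, 2.012]
ft_force: [-2.8, -1.2, 0.7]
opening: 0.144
grip_force: 29.9
```

```bash
python3 r.py
```

```text
20.3 mz [-0.374  0.521  0.231] f [-2.8 -1.2  0.7] yaw 2.0117 [570.54 192.84  17.22] 0.14360881183012902
```

move_arm([
  [[0,0,0],[0,0,-1],0.05],
])

```text
t: 20.4
eef_pos: [570.6, 192.9, 17.2]
tcp_rot: [3.142, 0.0, 1.994]
ft_force: [-3.0, -1.9, 0.6]
opening: 0.144
grip_force: 29.9
```

```bash
python3 r.py
```

```text
20.4 mz [-0.342  0.561  0.244] f [-3.  -1.9  0.6] yaw 1.9943 [570.57 192.86  17.21] 0.14384864679384862
```

move_arm([
  [[0,0,0],[0,0,-1],0.05],
])

```text
t: 20.5
eef_pos: [570.5, 192.8, 17.2]
tcp_rot: [-3.142, -0.0, 1.977]
ft_force: [-3.9, -1.5, 0.7]
opening: 0.148
grip_force: 29.9
```

```bash
python3 r.py
```

```text
20.5 mz [-0.335  0.593  0.25 ] f [-3.9 -1.5  0.7] yaw 1.9768 [570.54 192.85  17.21] 0.14751772465727186
```

move_arm([
  [[0,0,0],[0,0,-0.8],0.05],
])

```text
t: 20.6
eef_pos: [570.6, 192.8, 17.2]
tcp_rot: [3.142, 0.0, 1.963]
ft_force: [-3.3, -2.0, 0.9]
opening: 0.144
grip_force: 29.9
```

```bash
python3 r.py
```

```text
20.6 mz [-0.348  0.613  0.267] f [-3.3 -2.   0.9] yaw 1.963 [570.57 192.82  17.24] 0.14433175401231627
```

move_arm([
  [[0,0,0],[0,0,-0.8],0.05],
])

```text
t: 20.7
eef_pos: [570.5, 192.8, 17.2]
tcp_rot: [-3.142, 0.0, 1.949]
ft_force: [-3.4, -2.1, 1.5]
opening: 0.145
grip_force: 29.9
```

```bash
python3 r.py
```

```text
20.7 mz [-0.384  0.643  0.261] f [-3.4 -2.1  1.5] yaw 1.9492 [570.52 192.82  17.2 ] 0.14480412333323894
```

Squeeze is about 10 N (Δmz ≈ 0.10 N m). Release and lift out.

move_arm([
  [[0,0,0],[0,0,0],0.2],
  [[0,0,0],[0,0,0],0.3],
  [[0,0,0],[0,0,0],0.36],
  [[0,0,0],[0,0,0],0.36],
  [[0,0,0],[0,0,0],0.36],
  [[0,0,0],[0,0,0],0.36],
])

```text
t: 21.3
eef_pos: [570.7, 192.9, 17.2]
tcp_rot: [3.141, -0.0, 1.95]
ft_force: [-0.0, 0.2, 0.5]
opening: 0.359
grip_force: 0.0
```

move_arm([
  [[0,0,1],[0,0,0],0.36],
  [[0,0,2],[0,0,0],0.36],
  [[0,0,3],[0,0,0],0.36],
  [[0,0,4],[0,0,0],0.36],
  [[0,0,4],[0,0,0],0.36],
  [[0,0,4],[0,0,0],0.36],
  [[0,0,0],[0,0,0],0.36],
  [[0,0,0],[0,0,0],0.36],
])

```text
t: 22.1
eef_pos: [570.6, 192.9, 198.3]
tcp_rot: [3.14, 0.0, 1.95]
ft_force: [0.2, 0.5, -0.6]
opening: 0.359
grip_force: 0.0
```

```bash
python3 r.py; python3 - <<'E'
from h import *
ci=camera_info("top");im=read_camera("top");cv2.imwrite("pics/t2.png",im)
hsv=cv2.cvtColor(im,cv2.COLOR_BGR2HSV)
print("pred cap top",proj("top",(575,77,100),ci),"bottom",proj("top",(575,77,10),ci))
g=im.mean(2);ch=" .:-=+*#%@"
for r in range(165,200):print(r,"".join(ch[min(9,int(g[r,c]/20))] for c in range(230,325)))
E
```

```text
22.1 mz [-0.039  0.006 -0.023] f [ 0.2  0.5 -0.6] yaw 1.9503 [570.61 192.89 198.35] 0.35866400019466166
pred cap top [280.8 175. ] bottom [285.9 181.9]
165 ==-::::::-=++-:::::--::--:::::::::--:--::-------------:-:----:-::--::-:-:----:-:-:--:------*%%%
166 ==-:::::::-++=::::::--::::-::--::--:::::-:-------------::-::::-::::---:---::--------:----:-*#%%
167 ===-:::::::=++-:::--:::-:-::::-:--:--::-------------------:--:-:-::---:-----:--:::--:--:---*%%%
168 ===-:::.:::-++=::--:-::::-:--:-:--:.::--------:---::::::::---:-:----::::::----::-----::----+#%%
169 ====-::::::-++=::----------:-:-:::...:::-::------:........::-----::---:::--:::-------------+#%%
170 +++++=-:::::=++-::-=++++++=-:::.:.:::..::.::::--:. .......:---==-::==+====----:------------+#%%
171 +=+++=--:-::-++=::-=++++++=::::.:....:...:....... .........:--+**=-*######*======-:--------+#%%
172 ::=+++=-----=++=:::=++++++=--:...:.:.:.:::..:.  ...... .... :-*##+:*#####%#######+---:---:-+#%%
173 . .=++=------++=-::-=+++++=-::..:::::.:.:::...  .......... ..-*##*-*#############+---------+#%%
174    .-==-:----=+=-:--=+++++=::...::.:....:...
[... 1851 characters left out ...]

193 -:-:::-=+=-----::---::::::::::-------------------::::--:::::::::::::::::::::::::::::::---::-*%%
194 ------==+=:-::-:----::::::::::-------------------:::::-::::::::::::::::::::::::-----------:-+#%
195 -----====::--::----:::::::::::--------------::----::::::::::::::::::::::::::::--------------+#%
196 ----=+=--:-:::----::-:::::::::-------------:-----:::---:::::::::::::::::::::----------------+#%
197 ---===-::::-------:::::-:-::::-:---:-:--:--::-:--:--:----::::::::::::::::-------:-----------*%%
198 -====--:::-:------:::::::::::::---------------:--:-:--:-:::::::::::::::-------:--:--------:-*%%
199 =+=--::::--:----:::::::::::::-:::::---::-:--:--:-----:---:::::::::::::::--::----------------#%%
```

```bash
python3 -c "
from cell import env
print(env.job_done())"
```

```text
the job is handed in; nothing more can be done
None
```

The vial is upright in the clamp, squeezed at about 10 N as estimated from the rise in knob torque. The knob is released, the arm is clear, and the job was handed in at about 22 s of the 72 s allowed. The hand-in returned no verdict.

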